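Free the stuck cap of the short puree jar

ROBOT

A 6-joint arm with a two-finger parallel gripper is mounted at the origin on the work surface. World frame = base frame: x ahead of the robot, y to its left, z up, the work surface at z = 0. Lengths are in mm, angles in rad, forces in N, time in s.
With the tool pointing down it reaches from about 350 to 875 mm from the base axis. Payload 4.2 kg.
Tool frame: the origin (TCP) lies at the very end of the fingers, on their centre line; the grasp point (between the pads) lies 19 mm behind it; z points along the fingers, y is the direction in which the jaws open and shut (so a half turn about z gives the same grasp; the last joint's range is limited). The gripper opens to 85 mm and grips with 20 to 120 N. Pads are 22 mm wide; open, the fingers measure 114 mm over their backs; the gripper's body (76 mm by 85 mm) begins 54 mm behind the grasp point. The pads swing forward as they close: fully open they stand 13 mm farther back than shut.
Start: joints at [-0.849, 0.385, 0.008, 0, -1.194, -0.259], TCP at [279.046, -559.225, 231.312] pointing down, gripper open.
Joint ranges: [-3.14, 3.14], [-1.21, 2.06], [-1.07, 1.41], [-3.16, 2.05], [-2.99, -0.16], [-3.1, 3.1]. Speed limits (rad/s): [2.79, 2.79, 3.14, 3.14, 3.14, 3.14].

INTERFACE

Orientations are given as a unit quaternion [x, y, z, w].
In Python, from bench import arm, optics, job gives the robot as it stands.
- The arm moves only by the tool send_rows, never from a script. Its argument "steps" is a list that holds one entry, the list of rows, each a list of 5 numbers: the shift along the tool's x, y, z in cm, then the turn about the tool's z in rad, then the opening, from 0 (shut) to 1 (fully open). A call has 1 to 10 rows; each row shifts and turns the pose as measured when the row begins, along the tool's axes as they then stand; what a row does not reach is not made up. A row lasts 1/12 s, in which the tool goes at most 41.7 mm and 7.16 degrees, less where a joint would pass 70% of its speed; a pose out of reach is approached as far as the arm can. A call with a gripper value outside its range is refused whole. The fingers move at their own pace and stop on an object; the grip force is fixed at half the most. Time passes only in rows, so rows that do not move let the fingers close. It gives the time, the measured TCP pose, the force and the opening at its end, in the units of the state.
- arm.read_state(): the state, without advancing time (a new reading comes with each control period).
- optics.get_image(name): name is "side" or "top"; returns (picture, depth): 384x512x3 uint8, blue, green, red; 384x512 float32, mm along the optical axis (not along the pixel's ray), 0 where there is no reading.
- optics.get_calibration(name): a dict with "K" (3x3 intrinsics, pixels), "rvec" (rotation vector, rad) and "tvec" (3), from world to camera coordinates, as OpenCV has them. Camera axes: x right, y down, z forward; pixel columns grow to the right and rows downward; lengths in mm; the calibration is good to about 2 mm. A picture is of the moment at which its call begins. get_calibration takes no time and is no camera call.
- job.job_done(): hands the job in, once; it reports no verdict.
The state is a dict: "clock": time; "joints": joint angles; "joint_vel": joint speeds; "joint_efforts": joint torques, N m; "position": TCP position; "ee_rot": TCP orientation; "contact_force": force on the tool from outside, world axes, zero at the start; "wrist_torque": the same for the moment, N m; "gripper_width": finger opening in mm.
Only numpy, scipy, OpenCV 4.12 (cv2) and the standard library are available. Lean on these libraries where they do the work, as an engineer would, in place of code of your own. Each camera call takes 0.05 s, during which the arm holds its last target. There are 200 camera calls.

TASK

Of the two black-capped white jars clamped in steel holders, open the shorter one: its cap is stuck, so grip it firmly, break it loose with a hard anticlockwise twist (seen from above) and spin it on easily to about a quarter turn, when it lifts off. Set the cap down gently, right way up and wholly on the flat white board. Leave the taller jar alone.

Things in the scene. Friction and masses are not known exactly. Their poses are not given: they have to be found in the camera images.
- cap_center (a point): Centre of the short jar's black ribbed cap: 60 mm diameter, 36 mm tall, 0.06 kg, z up out of its top; point on its axis half-way up, about 101 mm above the counter while on the jar. Grip across its diameter from above at any yaw, in its upper half (about 6 mm above this point) so the fingertips stay above its lower edge. The jar is fixed: body 74 mm wide from 10 mm below the cap, neck 44 mm. Sideways play 2 mm.
- cap_turn (a joint): Turn of the short jar's cap about its vertical axis, rad: 0 shut and stuck, growing anticlockwise seen from above; stays where left. Resists with about 0.5 N m for the first 0.3 rad (grip with 25 N or more), then under 0.1 N m; as it comes loose a springy seal lifts it 1 to 2 mm (up to 10 N on the hand). Lugs hold it down until 0.9 rad; from there it lifts straight off (1.3 rad is a good amount); stop at 1.75 rad. Keeps its value once the cap is off.
- board: Flat white plastic board, 170 x 170 mm and 15 mm thick, fixed to the counter; its origin is the centre of its underside, on the counter, so its top is 15 mm above it; z up, x and y along its edges.
- tall_jar: The other jar, of the same look but 169 mm tall over its cap (the short one is 119 mm), in the same kind of fixed steel holder (disc 100 mm wide); to be left alone. Origin on the counter under its axis, z up.
There are look-alikes about, which are no part of the job. Of the things like the board, leave any that is brown or green; of the rest the larger one is meant.

How it is judged:
By the outcome, as a careful person would: the job done as asked, in the order asked, and still so for the second after the job is handed in, with the robot touching nothing.
It also fails if it takes over 40 s, if anything falls off the work surface, if the arm or the gripper's body presses on something with over 40 N, if the wrist force passes 120 N, or if a joint passes its speed limit or range.

## Working session

There is one attempt and no reset: what is moved stays moved. The work goes in short steps, Python scripts to look and compute and a tool call to move; the robot and the scene stay as the last step left them, time stands still between calls to the robot, and variables do not carry over. Pictures are saved under pics/ and viewed, about 8 in all and at most 12, crops included, and the job is handed in when it is done.

Besides the shell and the picture viewer there is one more tool, called after "Call:" as name(argument=value, ...), one argument or row to a line, values as JSON. send_rows: Moves the arm, as the interface text tells. Its arguments: {"type":"object","properties":{"steps":{"type":"array","items":{"type":"array","items":{"type":"array","items":{"type":"number"}}}}},"required":["steps"]}

```bash
mkdir -p pics && cat > h.py <<'E'
import numpy as np, cv2
from bench import arm, optics, job
def cal(n):
    c=optics.get_calibration(n); R=cv2.Rodrigues(np.array(c["rvec"],float))[0]
    return np.array(c["K"],float),R,np.array(c["tvec"],float).ravel()
def onplane(n,uv,z):
    K,R,t=cal(n); C=-R.T@t; d=R.T@np.linalg.inv(K)@np.array([uv[0],uv[1],1.])
    return C+d*(z-C[2])/d[2]
def cloud(n,depth):
    K,R,t=cal(n); v,u=np.mgrid[:depth.shape[0],:depth.shape[1]]
    p=np.stack([(u-K[0,2])/K[0,0]*depth,(v-K[1,2])/K[1,1]*depth,depth],-1)
    w=(p-t)@R; w[depth<=0]=np.nan
    return w
def proj(n,P):
    K,R,t=cal(n); p=K@(R@np.array(P,float)+t); return p[:2]/p[2]
E
python3 - <<'E'
from h import *
s=arm.read_state(); print({k:np.round(v,3) for k,v in s.items()})
for n in("side","top"):
    im,d=optics.get_image(n); cv2.imwrite(f"pics/{n}0.png",im); np.savez(f"{n}0.npz",im=im,d=d)
    K,R,t=cal(n); print(n,-R.T@t,K[0,0],R[2],(d>0).mean())
E
```

```text
{'clock': np.float64(0.0), 'joints': array([-8.490e-01,  3.860e-01,  7.000e-03, -1.000e-03, -1.194e+00,
       -2.590e-01]), 'joint_vel': array([-0.001, -0.   ,  0.   , -0.001,  0.   ,  0.001]), 'joint_efforts': array([-1.0000e-03, -3.9228e+01,  1.8840e+01,  4.1860e+00, -5.0000e-03,
       -0.0000e+00]), 'position': array([ 278.784, -558.729,  230.22 ]), 'ee_rot': array([-0.229,  0.973,  0.001, -0.   ]), 'contact_force': array([-0.045,  0.226,  0.473]), 'wrist_torque': array([ 0.027,  0.002, -0.003]), 'gripper_width': np.float64(85.765)}
side [ 62.7790371  978.92232616 670.03895436] 366.14459441763694 [ 0.331879   -0.78986474 -0.51572281] 0.996246337890625
top [ 180.14108906   77.79177992 1360.24440242] 461.1287073399385 [ 0.20894384  0.0205366  -0.97771198] 0.9960072835286459
```

View pics/side0.png

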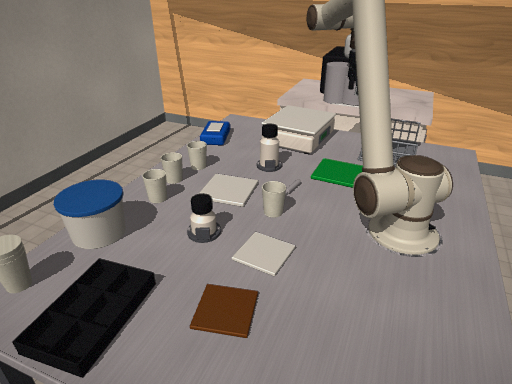

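View pics/top0.png

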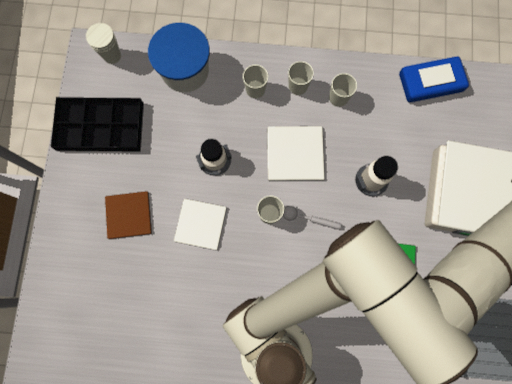

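The side view shows the short jar near (203,210), the tall jar near (270,150), and white boards near (229,189) and (264,252). In the top view the caps are at (211,150) for the short jar and (385,168) for the tall one. The boards there are at (295,153), which looks larger, and (200,224). Next I'll measure them.

```bash
python3 - <<'E'
from h import *
V={n:np.load(f"{n}0.npz") for n in("side","top")}
W={n:cloud(n,V[n]["d"]) for n in V}
box={"short":{"top":(195,132,228,166),"side":(185,190,220,222)},"tall":{"top":(368,150,402,184),"side":(258,120,282,140)}}
def ray(n,uv):
    K,R,t=cal(n); d=R.T@np.linalg.inv(K)@np.array([*uv,1.]); return -R.T@t,d/np.linalg.norm(d)
for j,b in box.items():
    rs=[]
    for n,(x0,y0,x1,y1) in b.items():
        im=V[n]["im"]; m=np.zeros(im.shape[:2],np.uint8); m[y0:y1,x0:x1]=(im[y0:y1,x0:x1].max(2)<38)
        k,l,st,c=cv2.connectedComponentsWithStats(m); i=1+st[1:,4].argmax()
        P=W[n][l==i]; P=P[~np.isnan(P[:,0])]; zt=np.percentile(P[:,2],97)
        T=P[P[:,2]>zt-6]
        print(j,n,st[i],"topz",zt.round(1),"top mid",((T.max(0)+T.min(0))/2).round(1),"ext",np.ptp(T,axis=0).round(1))
        rs.append(ray(n,c[i]))
    (a,u),(q,v)=rs; s=np.linalg.lstsq(np.stack([u,-v],1),q-a,rcond=None)[0]
    p1,p2=a+s[0]*u,q+s[1]*v; print("  rays",p1.round(1),p2.round(1))
for n,bs in {"top":((260,118,332,190),(170,195,232,255)),"side":((198,172,260,208),(230,230,300,276))}.items():
  for x0,y0,x1,y1 in bs:
    im=V[n]["im"].astype(int); m=np.zeros(im.shape[:2],np.uint8)
    s=im[y0:y1,x0:x1]; zz=W[n][y0:y1,x0:x1,2]; m[y0:y1,x0:x1]=(s.min(2)>175)
    k,l,st,c=cv2.connectedComponentsWithStats(m); i=1+st[1:,4].argmax()
    z=np.nanmedian(W[n][l==i][:,2])
    cn=max(cv2.findContours((l==i).astype(np.uint8),0,1)[0],key=cv2.contourArea)[:,0]
    P=np.array([onplane(n,p,15)[:2] for p in cn],np.float32)
    print(n,"board",st[i],"z",z.round(1),cv2.minAreaRect(P))
E
```

```text
short top [201 140  21  21 350] topz 123.5 top mid [543.  235.  121.6] ext [53.6 53.9  8.2]
short side [191 194  21  21 360] topz 121.0 top mid [541.7 239.3 118.4] ext [55.5 54.7  6.6]
  rays [545.2 235.8 100.7] [545.3 235.8 100.7]
tall top [374 157  23  22 404] topz 172.0 top mid [ 522.1 -242.4  170.1] ext [56.6 53.1  8.2]
tall side [262 124  15  14 180] topz 169.9 top mid [ 522.  -237.   167.4] ext [55.2 54.3  6.8]
  rays [ 525.7 -244.7  149.2] [ 525.3 -244.8  149.1]
top board [ 267  125   57   55 2961] z 13.9 ((588.2159423828125, -6.162773132324219), (170.3229217529297, 168.89686584472656), 5.2785797119140625)
top board [ 170  195   56   60 2211] z 10.1 ((335.4764709472656, 271.9482727050781), (159.39474487304688, 170.78025817871094), 84.07360076904297)
side board [212 198  31   8  68] z 12.3 ((548.1785278320312, 76.92504119873047), (108.08412170410156, 16.015287399291992), 4.11924934387207)
side board [232 257  43  17  95] z 9.7 ((348.560546875, 325.8511657714844), (9.347760200500488, 124.74063110351562), 83.9692611694336)
```

The short cap is at about (544, 236), with its centre at z≈101 and top at about 120, as expected. The board is at (588, -6), 170 x 169 mm with its top at about 14, also as expected. Now I'll move above the cap.

Call:
send_rows(
  steps=[
    [[-2.8,2.8,0,0,1],[-2.8,2.8,0,0,1],[-2.8,2.8,0,0,1],[-2.8,2.8,0,0,1],[-2.8,2.8,0,0,1],[-2.8,2.8,0,0,1],[-2.8,2.8,0,0,1],[-2.8,2.8,0,0,1],[-2.8,2.8,0,0,1],[-2.8,2.8,0,0,1]],
  ],
)

```text
clock: 0.93
position: [405.2, -173.6, 224.1]
ee_rot: [-0.221, 0.975, 0.005, -0.004]
contact_force: [0.2, -0.9, 1.1]
gripper_width: 85.4
```

Call:
send_rows(
  steps=[
    [[-2.8,2.85,-0.1,0,1],[-2.8,2.85,-0.1,0,1],[-2.8,2.85,-0.1,0,1],[-2.8,2.85,-0.1,0,1],[-2.8,2.85,-0.1,0,1],[-2.8,2.85,-0.1,0,1],[-2.8,2.85,-0.1,0,1],[-2.5,2.5,-0.1,0,1],[-1.5,1.5,0,0,1],[0,0,0,0,1]],
  ],
)

```text
clock: 1.77
position: [514.2, 167.2, 231.7]
ee_rot: [-0.226, 0.974, 0.005, -0.005]
contact_force: [0.6, -0.3, -0.1]
gripper_width: 85.7
```

```bash
cat >> h.py <<'E'
from scipy.spatial.transform import Rotation as Ro
def go(P):
    s=arm.read_state(); R=Ro.from_quat(s["ee_rot"]).as_matrix()
    print("pos",np.round(s["position"],1),"w",round(float(s["gripper_width"]),1),"F",np.round(s["contact_force"],1),"T",np.round(s["wrist_torque"],2),"j",np.round(s["joints"],2),"yaw",round(float(np.arctan2(R[1,0],R[0,0])),3),"tilt",np.round(R[:2,2],3),"t",s["clock"])
    print("tool cm",np.round(R.T@(np.array(P)-s["position"])/10,2))
E
python3 -c "
from h import *
go([544,236,150])"
```

```text
pos [514.2 167.2 231.7] w 85.7 F [ 0.6 -0.3 -0.1] T [-0.03 -0.07 -0.06] j [ 0.61  0.25 -0.19 -0.01 -1.14 -1.72] yaw -2.686 tilt [-0.012  0.008] t 1.7667
tool cm [-5.76  4.76  8.2 ]
```

Call:
send_rows(
  steps=[
    [[-2.8,2.4,1.5,0,1],[-2.2,1.8,2.0,0,1],[-0.7,0.6,2.0,0,1],[0,0,1.5,0,1],[0,0,0,0,1],[0,0,0,0,1]],
  ],
)

```text
clock: 2.27
position: [542.7, 237.0, 158.7]
ee_rot: [-0.227, 0.974, 0.005, -0.006]
contact_force: [-0.7, 0.5, 0.5]
gripper_width: 85.1
```

```bash
python3 - <<'E'
from h import *
go([544,236,88])
a,_=optics.get_image("side"); b,_=optics.get_image("top")
z=lambda i,x,y:cv2.resize(i[y:y+100,x:x+130],None,fx=3,fy=3,interpolation=2)
cv2.imwrite("pics/a1.png",np.hstack([z(a,140,130),z(b,150,100)]))
E
```

```text
pos [542.7 237.  158.7] w 85.1 F [-0.7  0.5  0.5] T [-0.02 -0.05  0.04] j [ 0.68  0.39 -0.16 -0.02 -1.02 -1.78] yaw -2.684 tilt [-0.014  0.007] t 2.2667
tool cm [-0.14 -0.23  7.07]
```

View pics/a1.png

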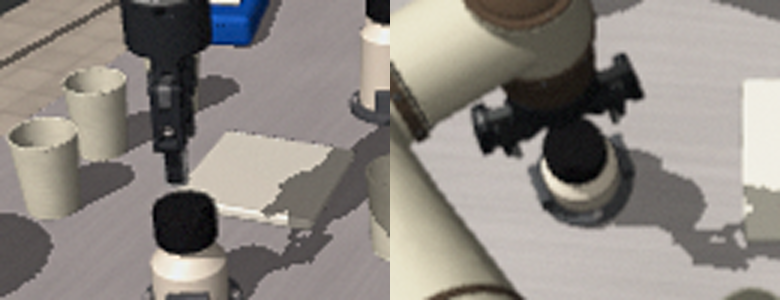

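The left crop (side view) shows the fingers just above the cap, maybe a few pixels to its left. The right crop (top view) shows the cap between the fingers. I'll check the finger position with depth.

```bash
python3 - <<'E'
from h import *
s=arm.read_state(); p=s["position"]; R=Ro.from_quat(s["ee_rot"]).as_matrix()
for n in("side","top"):
    im,d=optics.get_image(n); W=cloud(n,d); L=(W-p)@R
    m=(im.max(2)<110)&(np.abs(L[...,0])<30)&(np.abs(L[...,1])<75)&(L[...,2]<15)&(L[...,2]>-45)
    Q=L[m]; print(n,len(Q))
    for sg in(1,-1):
        q=Q[(Q[:,1]*sg>15)]
        if len(q)>5: print(sg,"min",q.min(0).round(),"max",q.max(0).round(),"med",np.median(q,0).round(1))
    for nm,P in(("tcp",p),("tip+",p+R@[0,50,-10]),("tip-",p+R@[0,-50,-10]),("cap",[544,236,101])): print(nm,proj(n,P).round(1),end=" ")
    c=(im.max(2)<38)&(np.hypot(W[...,0]-544,W[...,1]-236)<40)&(W[...,2]>80)&(W[...,2]<126)
    v,u=np.nonzero(c); print("cap px",u.min(),u.max(),v.min(),v.max(),u.mean(),v.mean())
E
```

```text
side 92
1 min [ -8.  49. -45.] max [ 11.  61. -14.] med [  2.2  56.3 -31.8]
-1 min [-10. -45. -44.] max [ 11. -39. -14.] med [  7.3 -41.2 -23.4]
tcp [200.  186.3] tip+ [198.3 192.4] tip- [201.1 174.6] cap [201.4 203.8] cap px 191 211 194 214 201.13031161473089 203.8555240793201
top 20
1 min [  7.  45. -43.] max [ 13.  57. -30.] med [ 10.5  48.  -36.6]
-1 min [  3. -52. -44.] max [ 12. -41. -21.] med [ 10.9 -44.6 -33.2]
tcp [208.8 144.6] tip+ [190.9 149.7] tip- [225.8 137.2] cap [211.1 150.4] cap px 201 221 140 160 211.40483383685802 150.4712990936556
```

Call:
send_rows(
  steps=[
    [[-0.1,-0.2,1.0,0,1],[0,0,2.0,0,1],[0,0,2.0,0,1],[0,0,1.5,0,1],[0,0,0.7,0,1],[0,0,0,0,1],[0,0,0,0,1]],
  ],
)

```text
clock: 3.05
position: [548.3, 235.8, 91.6]
ee_rot: [-0.225, 0.974, 0.008, 0.003]
contact_force: [0.1, -0.7, 0.2]
gripper_width: 85.4
```

```bash
python3 -c "
from h import *
go([544,236,83])"
```

```text
pos [548.3 235.8  91.6] w 85.4 F [ 0.1 -0.7  0.2] T [-0.06 -0.03 -0.02] j [ 0.67  0.47 -0.24 -0.02 -0.85 -1.78] yaw -2.687 tilt [0.001 0.018] t 3.05
tool cm [0.39 0.19 0.86]
```

Call:
send_rows(
  steps=[
    [[0.4,0.2,0.9,0,1],[0,0,0,0,1],[0,0,0,0,1]],
  ],
)

```text
clock: 3.3
position: [544.8, 236.6, 84.1]
ee_rot: [-0.225, 0.974, 0.009, 0.005]
contact_force: [0.9, 0.1, 0.1]
gripper_width: 85.3
```

```bash
python3 -c "
from h import *
go([544,236,83])"
```

```text
pos [544.8 236.6  84.1] w 85.3 F [0.9 0.1 0.1] T [-0.04 -0.05  0.01] j [ 0.68  0.47 -0.26 -0.02 -0.83 -1.78] yaw -2.687 tilt [0.005 0.02 ] t 3.3
tool cm [ 0.1  -0.02  0.11]
```

Position is good, so I'll close.

Call:
send_rows(
  steps=[
    [[0,0,0,0,0],[0,0,0,0,0],[0,0,0,0,0],[0,0,0,0,0],[0,0,0,0,0],[0,0,0,0,0],[0,0,0,0,0],[0,0,0,0,0]],
  ],
)

```text
clock: 3.97
position: [546.1, 234.7, 86.6]
ee_rot: [-0.226, 0.974, 0.007, 0.006]
contact_force: [-0.0, -1.3, -0.1]
gripper_width: 58.7
```

```bash
python3 -c "
from h import *
go([544,236,83])"
```

```text
pos [546.1 234.7  86.6] w 58.7 F [-0.  -1.3 -0.1] T [-0.36 -0.18 -0.04] j [ 0.67  0.47 -0.26 -0.01 -0.83 -1.78] yaw -2.685 tilt [0.008 0.017] t 3.9667
tool cm [0.14 0.2  0.36]
```

Call:
send_rows(
  steps=[
    [[0,0,0,-0.12,0],[0,0,0,-0.12,0],[0,0,0,-0.12,0],[0,0,0,-0.12,0],[0,0,0,0,0]],
  ],
)

```text
clock: 4.38
position: [545.9, 234.8, 87.8]
ee_rot: [-0.459, 0.889, 0.006, 0.007]
contact_force: [0.6, -0.5, -0.4]
gripper_width: 58.7
```

```bash
python3 -c "
from h import *
go([546,235,86])"
```

```text
pos [545.9 234.8  87.8] w 58.7 F [ 0.6 -0.5 -0.4] T [-0.18 -0.07  0.03] j [ 0.67  0.46 -0.26 -0.01 -0.83 -1.28] yaw -2.188 tilt [0.008 0.018] t 4.3833
tool cm [-0.02 -0.    0.18]
```

Call:
send_rows(
  steps=[
    [[0,0,0,-0.12,0],[0,0,0,-0.12,0],[0,0,0,-0.12,0],[0,0,0,-0.12,0],[0,0,0,-0.12,0],[0,0,0,-0.12,0],[0,0,0,-0.12,0],[0,0,0,0,0],[0,0,0,0,0]],
  ],
)

```text
clock: 5.13
position: [545.3, 234.8, 87.8]
ee_rot: [0.784, -0.621, -0.003, -0.009]
contact_force: [0.2, -0.4, -1.4]
gripper_width: 58.4
```

```bash
python3 -c "
from h import *
go([546,235,110])"
```

```text
pos [545.3 234.8  87.8] w 58.4 F [ 0.2 -0.4 -1.4] T [-0.14  0.01  0.07] j [ 0.67  0.46 -0.26 -0.01 -0.83 -0.43] yaw -1.341 tilt [0.006 0.018] t 5.1333
tool cm [-0.04 -0.09 -2.21]
```

Turned 1.34 rad so far, so I'll lift slowly, watching the force.

Call:
send_rows(
  steps=[
    [[0,0,-0.3,0,0],[0,0,-0.3,0,0],[0,0,-0.3,0,0],[0,0,-0.3,0,0],[0,0,0,0,0]],
  ],
)

```text
clock: 5.55
position: [545.7, 235.3, 101.6]
ee_rot: [0.78, -0.626, -0.003, -0.01]
contact_force: [0.1, 0.1, -0.7]
gripper_width: 58.6
```

Call:
send_rows(
  steps=[
    [[0,0,-1.5,0,0],[0,0,-2.0,0,0],[0,0,-2.0,0,0],[0,0,-1.0,0,0],[0,0,0,0,0],[0,0,0,0,0]],
  ],
)

```text
clock: 6.05
position: [544.2, 233.8, 168.7]
ee_rot: [0.779, -0.627, -0.004, -0.009]
contact_force: [-0.4, -0.1, -0.8]
gripper_width: 58.3
```

```bash
python3 - <<'E'
from h import *
go([588,-6,160])
a,da=optics.get_image("side"); b,db=optics.get_image("top")
z=lambda i,x,y:cv2.resize(i[y:y+100,x:x+130],None,fx=3,fy=3,interpolation=2)
cv2.imwrite("pics/a2.png",np.hstack([z(a,140,140),z(b,170,100)]))
s=arm.read_state(); p=s["position"]; R=Ro.from_quat(s["ee_rot"]).as_matrix()
W=cloud("side",da); m=(np.hypot(W[...,0]-p[0],W[...,1]-p[1])<33)&(a.max(2)<70)&(W[...,2]>100); print("lowest cap z",np.percentile(W[m][:,2],[0,2,5]).round(1))
E
```

```text
pos [544.2 233.8 168.7] w 58.3 F [-0.4 -0.1 -0.8] T [-0.04  0.02  0.01] j [ 0.67  0.37 -0.17 -0.01 -1.01 -0.45] yaw -1.355 tilt [0.005 0.018] t 6.05
tool cm [24.37  0.85  0.46]
lowest cap z [166.3 171.2 174.6]
```

View pics/a2.png

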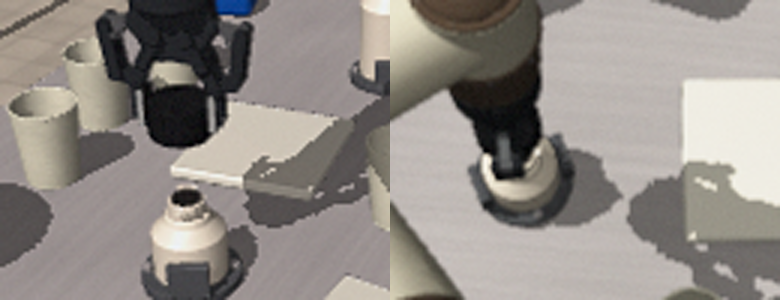

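The cap is off and held upright in the fingers, at (187,115) in the left crop, and the neck is bare at (187,195). Next it goes over to the board.

Call:
send_rows(
  steps=[
    [[2.0,0,0,0,0],[3.5,0.1,0,0,0],[3.8,0.2,0,0,0],[3.8,0.2,0,0,0],[3.8,0.2,0,0,0],[3.5,0.1,0,0,0],[2.0,0,0,0,0],[1.0,0,0,0,0],[0,0,0,0,0],[0,0,0,0,0]],
  ],
)

```text
clock: 6.98
position: [582.5, -5.6, 150.6]
ee_rot: [0.78, -0.626, -0.01, 0.001]
contact_force: [-0.4, 0.0, -0.5]
gripper_width: 58.7
```

```bash
python3 -c "
from h import *
go([588,-6,60])"
```

```text
pos [582.5  -5.6 150.6] w 58.7 F [-0.4  0.  -0.5] T [ 0.01 -0.02 -0.03] j [ 0.26  0.39 -0.19 -0.02 -1.   -0.03] yaw -1.353 tilt [-0.017  0.012] t 6.9833
tool cm [ 0.29 -0.65  9.04]
```

Call:
send_rows(
  steps=[
    [[0.2,-0.3,1.5,0,0],[0,-0.2,2.2,0,0],[0,0,2.2,0,0],[0,0,2.2,0,0],[0,0,1.5,0,0],[0,0,0.8,0,0],[0,0,0,0,0],[0,0,0,0,0]],
  ],
)

```text
clock: 7.65
position: [586.7, 5.8, 42.2]
ee_rot: [0.784, -0.621, -0.01, -0.0]
contact_force: [-0.2, -0.5, 0.5]
gripper_width: 58.4
```

```bash
python3 - <<'E'
from h import *
go([588,-6,20])
E
```

```text
pos [586.7   5.8  42.2] w 58.4 F [-0.2 -0.5  0.5] T [ 0.02 -0.06 -0.02] j [ 0.28  0.52 -0.29 -0.02 -0.77 -0.03] yaw -1.34 tilt [-0.015  0.013] t 7.65
tool cm [1.22 0.11 2.2 ]
```

Call:
send_rows(
  steps=[
    [[1.0,0,0.6,0,0],[0,0,0.5,0,0],[0,0,0.4,0,0],[0,0,0,0,0]],
  ],
)

```text
clock: 7.98
position: [591.2, -3.0, 28.9]
ee_rot: [0.784, -0.62, -0.008, -0.003]
contact_force: [-0.9, 0.1, -0.9]
gripper_width: 58.3
```

```bash
python3 - <<'E'
from h import *
go([588,-6,19])
im,d=optics.get_image("side"); W=cloud("side",d); p=arm.read_state()["position"]
m=(np.hypot(W[...,0]-p[0],W[...,1]-p[1])<33)&(im.max(2)<60)
print(m.sum(),np.percentile(W[m][:,2],[0,2,5,50]).round(1))
cv2.imwrite("pics/a3.png",cv2.resize(im[120:220,170:300],None,fx=5,fy=5,interpolation=2))
E
```

```text
pos [591.2  -3.   28.9] w 58.3 F [-0.9  0.1 -0.9] T [-0.05 -0.01  0.02] j [ 0.26  0.55 -0.29 -0.02 -0.74 -0.01] yaw -1.338 tilt [-0.009  0.014] t 7.9833
tool cm [0.23 0.38 0.99]
507 [ 24.1  29.8  34.5 102.3]
```

View pics/a3.png

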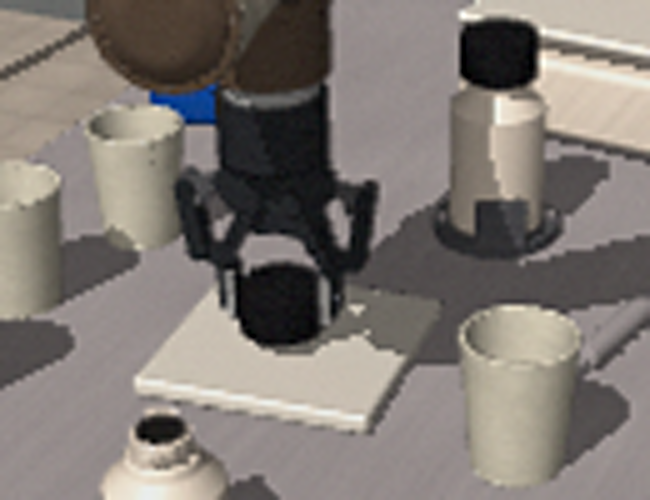

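The cap, at (280,305) in the crop, is just above the middle of the board. I'll creep down until it touches.

Call:
send_rows(
  steps=[
    [[0,0,0.3,0,0],[0,0,0.2,0,0],[0,0,0.1,0,0],[0,0,0,0,0]],
  ],
)

```text
clock: 8.37
position: [592.2, -3.2, 23.9]
ee_rot: [0.784, -0.62, -0.007, -0.004]
contact_force: [0.3, 0.1, 0.5]
gripper_width: 58.3
```

Call:
send_rows(
  steps=[
    [[0,0,0.15,0,0],[0,0,0.1,0,0]],
  ],
)

```text
clock: 8.53
position: [592.4, -3.1, 21.6]
ee_rot: [0.784, -0.62, -0.007, -0.004]
contact_force: [-0.5, -0.1, -1.1]
gripper_width: 58.5
```

Call:
send_rows(
  steps=[
    [[0,0,0.1,0,0],[0,0,0.1,0,0]],
  ],
)

```text
clock: 8.7
position: [592.5, -3.0, 19.4]
ee_rot: [0.784, -0.62, -0.006, -0.004]
contact_force: [0.7, 0.2, -0.4]
gripper_width: 58.6
```

Call:
send_rows(
  steps=[
    [[0,0,0.1,0,0],[0,0,0,0,0]],
  ],
)

```text
clock: 8.87
position: [592.5, -2.9, 18.2]
ee_rot: [0.784, -0.62, -0.007, -0.004]
contact_force: [0.8, -0.6, -0.3]
gripper_width: 58.4
```

Call:
send_rows(
  steps=[
    [[0,0,0.1,0,0],[0,0,0,0,0]],
  ],
)

```text
clock: 9.03
position: [592.7, -2.9, 18.4]
ee_rot: [0.785, -0.62, -0.006, -0.004]
contact_force: [0.5, -0.1, -1.0]
gripper_width: 58.5
```

Call:
send_rows(
  steps=[
    [[0,0,0.1,0,0],[0,0,0,0,0]],
  ],
)

```text
clock: 9.2
position: [593.1, -2.8, 18.3]
ee_rot: [0.785, -0.62, -0.006, -0.004]
contact_force: [-0.0, 0.7, -0.8]
gripper_width: 58.8
```

Call:
send_rows(
  steps=[
    [[0,0,0.2,0,0],[0,0,0,0,0]],
  ],
)

```text
clock: 9.37
position: [593.6, -2.6, 18.6]
ee_rot: [0.785, -0.619, -0.005, -0.004]
contact_force: [0.2, -0.4, -1.3]
gripper_width: 58.4
```

Call:
send_rows(
  steps=[
    [[0,0,0.2,0,0]],
  ],
)

```text
clock: 9.45
position: [594.0, -2.6, 18.0]
ee_rot: [0.785, -0.619, -0.005, -0.004]
contact_force: [-4.4, 2.0, 18.6]
gripper_width: 58.2
```

It's touching the board: 18.6 N on the last 2 mm push. Relax, then open.

Call:
send_rows(
  steps=[
    [[0,0,0,0,0],[0,0,0,0,0]],
  ],
)

```text
clock: 9.62
position: [594.4, -2.4, 18.3]
ee_rot: [0.785, -0.619, -0.005, -0.005]
contact_force: [-0.2, 0.5, -0.8]
gripper_width: 58.5
```

Call:
send_rows(
  steps=[
    [[0,0,0,0,1],[0,0,0,0,1],[0,0,0,0,1],[0,0,0,0,1],[0,0,0,0,1],[0,0,0,0,1]],
  ],
)

```text
clock: 10.12
position: [593.6, -2.7, 16.1]
ee_rot: [0.785, -0.619, -0.005, -0.004]
contact_force: [0.5, -0.2, -0.7]
gripper_width: 85.7
```

Call:
send_rows(
  steps=[
    [[0,0,-0.5,0,1],[0,0,-1.0,0,1],[0,0,-1.5,0,1],[0,0,-2.0,0,1],[0,0,-2.5,0,1],[0,0,-2.5,0,1],[0,0,-2.5,0,1],[0,0,-1.0,0,1],[0,0,0,0,1],[0,0,0,0,1]],
  ],
)

```text
clock: 10.95
position: [594.2, -5.1, 164.1]
ee_rot: [0.785, -0.619, -0.004, -0.005]
contact_force: [-0.2, -0.2, -0.9]
gripper_width: 85.1
```

```bash
python3 - <<'E'
from h import *
go([588,-6,150])
a,da=optics.get_image("side"); b,db=optics.get_image("top")
W=cloud("side",da); m=(a.max(2)<45)&(np.hypot(W[...,0]-592,W[...,1]+3)<45)&(W[...,2]>10)&(W[...,2]<65)
P=W[m]; T=P[P[:,2]>45]; print(len(P),"z",np.percentile(P[:,2],[1,50,98]).round(1),"top mid",((T.max(0)+T.min(0))/2).round(1),np.ptp(T,axis=0).round(1))
z=lambda i,x,y:cv2.resize(i[y:y+130,x:x+130],None,fx=3,fy=3,interpolation=2)
cv2.imwrite("pics/a4.png",np.hstack([z(a,170,100),z(b,240,90)]))
E
```

```text
pos [594.2  -5.1 164.1] w 85.1 F [-0.2 -0.2 -0.9] T [ 0.    0.05 -0.03] j [ 0.26  0.39 -0.16 -0.01 -1.02 -0.01] yaw -1.335 tilt [-0.     0.013] t 10.95
tool cm [-0.04  0.63  1.41]
232 z [16.7 45.1 52.8] top mid [591.2   2.9  49.8] [55.5 55.5  9.2]
```

View pics/a4.png

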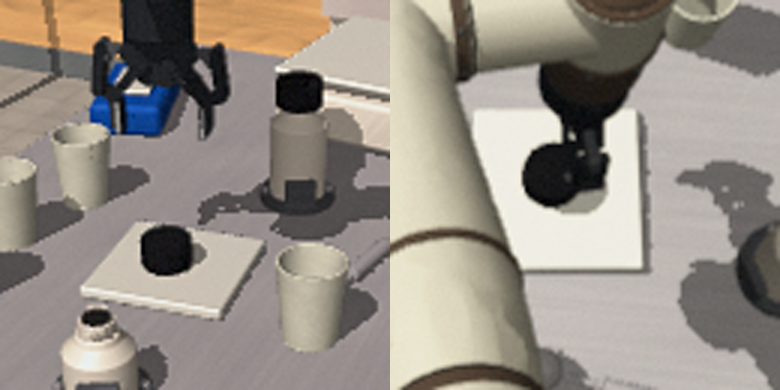

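The cap stands upright near the middle of the board, at (166,250) in the left crop, with its top at about 52 mm (15 + 36 = 51 expected). The gripper is clear and the tall jar is untouched. I'll hand the job in.

```bash
python3 -c "
from h import *
print(job.job_done())"
```

```text
the job is handed in; nothing more can be done
None
```

I opened the short jar and set its cap right way up near the middle of the larger white board, then handed the job in at about 11 s of the 40 s allowed. The hand-in reports no verdict.

- **Twist and lift:** I gripped the cap, turned it about 1.34 rad anticlockwise and lifted it straight off. The lift showed only the cap's own weight on the wrist, and the pictures showed a bare neck.
- **Set-down:** The last push onto the board peaked at 18.6 N before I relaxed and opened the gripper. That is inside the limits but firmer than I meant.
- **Final check:** The cap's top is at 52–53 mm against 51 expected. Its centre is at about (591, 3), with the board's at (588, -6), so it lies wholly on the board. The gripper is open and over 100 mm above where it let go, and the tall jar looks unmoved.
- **Disagreements:** The board's outline measured well only from the top view (170 x 169 mm); the side-view mask failed, so there I had only its height, about 12–14 mm. The top-view outline of the smaller white board was also spoiled, so I judged it smaller by eye.

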